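# Clip the bookshop's bag hooks to their counter eyes

## Robot

A 6-joint arm with a two-finger parallel gripper is mounted at the origin on the work surface. World frame = base frame: x ahead of the robot, y to its left, z up, the work surface at z = 0. Lengths are in m, angles in degrees, forces in N, time in s.
With the tool pointing down it reaches from about 0.35 to 0.775 m from the base axis. Payload 5.5 kg.
Tool frame: the origin (TCP) lies on the centre line of the jaws, within the pads' length; the fingertips stand 25 mm ahead of it and the grasp point (between the pads) lies 6 mm ahead of it (manip.tips_ahead is the distance from the TCP to the fingertips, in m); z points along the fingers, y is the direction in which the jaws open and shut (so a half turn about z gives the same grasp; the last joint's range is limited). The gripper opens to 85 mm and grips with 20 to 120 N. Pads are 22 mm wide; open, the fingers measure 114 mm over their backs; the gripper's body (76 mm by 85 mm) begins 54 mm behind the grasp point. The pads swing forward as they close: fully open they stand 13 mm farther back than shut.
Start: joints at [-83.973, 17.945, 2.641, 74.691, 0, 82.002], TCP at [0.139, -0.558, 0.256] pointing down, gripper open.
Joint ranges: [-158.12, 158.12], [-49.38, 96.58], [-58.88, 72.47], [-126.05, 133.96], [-84.25, 85.87], [-180, 180]. Speed limits (degrees/s): [147.25, 147.25, 180, 180, 180, 180].

## Interface

Orientations are given as [roll, pitch, yaw] about the fixed x, y, z axes, in that order (R = Rz(yaw) Ry(pitch) Rx(roll)).
In Python, from station import manip, eyes gives the robot as it stands.
- The arm moves only by the shell command python3 -m crank 'ROWS'. ROWS is JSON, a list of rows, each an object of numbers: "ax", "ay", "az": the turn, a rotation vector about the world's x, y, z in degrees; "x", "y", "z": the shift along the world's x, y, z in mm; "grip": the gripper command: -1 is shut, 1 is fully open, values between are in proportion. In form: [{"ax": .., "ay": .., "az": .., "x": .., "y": .., "z": .., "grip": ..}, ...]. A call has exactly 8 rows; each row is the pose to reach, as a shift and turn from the pose commanded when the call began; what a row does not reach only later rows make up. A row lasts 1/8 s, in which the tool goes at most 62.5 mm and 10.7 degrees, less where a joint would pass 70% of its speed; a pose out of reach is approached as far as the arm can. A call with a gripper value outside its range is refused whole. The fingers move at their own pace and stop on an object; the grip force is fixed at half the most. Time passes only in rows, so rows that repeat a pose let the fingers close, or fill a call up. It gives the time, the measured TCP pose, the force and the opening at its end, in the units of the state.
- manip.observe(): the state, without advancing time (a new reading comes with each control period).
- eyes.capture(name): name is "scene" or "top" or "wrist"; returns the picture (420x560x3 uint8, blue, green, red); there is no depth.
- eyes.camera_info(name): a dict with "fx", "fy", "cx", "cy" (pixels), "eye" and "attitude" of the camera in the world. Camera axes: x right, y up, looking along -z (the intrinsics and any distortion apply to the point x, -y, -z); pixel columns grow to the right and rows downward; lengths in m; the calibration is good to about 2 mm. A picture is of the moment at which its call begins: read the wrist's pose just before it. camera_info takes no time and is no camera call; for the wrist camera it gives the pose at the moment of the call.
- manip.finish_job(): hands the job in, once; it reports no verdict.
The state is a dict: "clock": time; "q": joint angles; "joint_velocities": joint speeds; "tau": joint torques, N m; "tcp_pos": TCP position; "tcp_rot": TCP orientation; "force": force on the tool from outside, world axes, zero at the start; "torque": the same for the moment, N m; "finger_gap": opening from 0.0 (shut) to 1.0 (fully open).
Only numpy, scipy, OpenCV 4.12 (cv2) and the standard library are available. Lean on these libraries where they do the work, as an engineer would, in place of code of your own. Each camera call takes 0.05 s, during which the arm holds its last target.

## Task

Put away the two jumbo bag hooks: clip the red snap hook onto the red anchor eye and the blue one onto the blue eye, each round one leg of the upright staple with its gate sprung fully shut. Leave both lying flat at the foot of their eyes, let go of them, and do not shift or tip the mug, the tin, the bell or the books.

Things in the scene. Friction and masses are not known exactly. Their poses are not given: they have to be found in the camera images.
- red_hook: loose red jumbo snap hook (carabiner), lying flat: D-shaped loop of 12 mm bar, 136 long (x), 72 wide (y), 120 to 230 g. Origin: middle of the loop on its underside, z up; bar centrelines 6 above it. Back along x at y = -30, ends curve round at x = -62 and 62, sprung gate on the +y side. Clear space inside: y -22..25, x -56..56 (corners cut)
- red_grip (a point): centre of the red hook's black hand grip, at (0, -30, 9) of the hook: a flat-sided block on its back, 70 long (x), 16 wide (y), 18 tall (underside to top); hold it here, across y
- red_pocket (a point): point inside the red hook's loop behind its fixed nose, at (46, 12, 6) of the hook. The nose (12 mm bar at y = 30) runs from x = 33 to the +x end; an eye's bar goes into the pocket by pushing the gate in at x about 20, from +y until the bar's centre is past y = 17, then sliding the hook towards its own -x by 26 mm; the gate then springs shut
- red_gate (a joint): the red hook's gate, a 9 mm steel bar along y = 30 of the hook, pivot at x = -50, free end at x = 32. Value in rad: 0 shut, grows as it swings inward, stop at 0.6; a spring shuts it, about 2.5 N at the free end to start it and 5 N at 0.3 rad
- red_eye: the red anchor eye, fixed to the counter: a red plate 110 (x) x 56 (y) x 4 thick, with a rigid upright steel staple (upside-down U) of 9 mm round bar in the x-z plane, legs at x = -27 and +27, top 65 above the counter. Origin: centre of the plate's underside, z up. The mug and bell stand close beside it
- red_leg1 (a point): point on the axis of the red eye's upright leg at x = -27, 10 mm above the counter
- red_leg2 (a point): point on the axis of the red eye's upright leg at x = 27, 10 mm above the counter
- blue_hook: loose blue jumbo snap hook (carabiner), lying flat: D-shaped loop of 12 mm bar, 136 long (x), 72 wide (y), 120 to 230 g. Origin: middle of the loop on its underside, z up; bar centrelines 6 above it. Back along x at y = -30, ends curve round at x = -62 and 62, sprung gate on the +y side. Clear space inside: y -22..25, x -56..56 (corners cut)
- blue_grip (a point): centre of the blue hook's black hand grip, at (0, -30, 9) of the hook: a flat-sided block on its back, 70 long (x), 16 wide (y), 18 tall (underside to top); hold it here, across y
- blue_pocket (a point): point inside the blue hook's loop behind its fixed nose, at (46, 12, 6) of the hook. The nose (12 mm bar at y = 30) runs from x = 33 to the +x end; an eye's bar goes into the pocket by pushing the gate in at x about 20, from +y until the bar's centre is past y = 17, then sliding the hook towards its own -x by 26 mm; the gate then springs shut
- blue_gate (a joint): the blue hook's gate, a 9 mm steel bar along y = 30 of the hook, pivot at x = -50, free end at x = 32. Value in rad: 0 shut, grows as it swings inward, stop at 0.6; a spring shuts it, about 2.5 N at the free end to start it and 5 N at 0.3 rad
- blue_eye: the blue anchor eye, fixed to the counter: a blue plate 110 (x) x 56 (y) x 4 thick, with a rigid upright steel staple (upside-down U) of 9 mm round bar in the x-z plane, legs at x = -27 and +27, top 65 above the counter. Origin: centre of the plate's underside, z up. The tin stands close beside it
- blue_leg1 (a point): point on the axis of the blue eye's upright leg at x = -27, 10 mm above the counter
- blue_leg2 (a point): point on the axis of the blue eye's upright leg at x = 27, 10 mm above the counter
- mug: white mug, bystander, 76 mm across, 92 tall, its handle sticks out about 30 mm; origin: centre of its foot
- tin: round closed green tin, bystander, 68 mm across, 85 tall; origin: centre of its foot
- bell: brass counter bell, a dome on a black foot, bystander, 60 mm across, 51 tall; origin: centre of its foot
- books: stack of two paperbacks, bystander, about 105 (x) x 150 (y) x 50 tall; origin: centre of its underside
Mind the look-alikes: they are no part of the job. Of the things that look like the blue_hook, take the one that is nearest to the robot's base at the start.

How it is judged (in metres and radians):
At the end, for the whole second after the job is handed in: For each colour: exactly one leg of the eye's staple passes through the hook's closed loop, the gate is shut (below 0.08 rad), the hook lies flat (tilt under 0.35 rad, underside origin under 30 mm above the counter) and is still (under 0.03 m/s) ((((x of red_leg1 in the frame of red_hook between -0.056 and 0.058 m and y of red_leg1 in the frame of red_hook between -0.026 and 0.027 m) and not (x of red_leg2 in the frame of red_hook between -0.056 and 0.058 m and y of red_leg2 in the frame of red_hook between -0.026 and 0.027 m)) or ((x of red_leg2 in the frame of red_hook between -0.056 and 0.058 m and y of red_leg2 in the frame of red_hook between -0.026 and 0.027 m) and not (x of red_leg1 in the frame of red_hook between -0.056 and 0.058 m and y of red_leg1 in the frame of red_hook between -0.026 and 0.027 m))) and value of joint each of red_gate, blue_gate below 0.08 rad and height (world z) of each of red_hook, blue_hook below 0.03 m and angle between each of red_hook, blue_hook's own z axis and vertical below 0.35 rad and linear speed of each of red_hook, blue_hook below 0.03 m/s and (((x of blue_leg1 in the frame of blue_hook between -0.056 and 0.058 m and y of blue_leg1 in the frame of blue_hook between -0.026 and 0.027 m) and not (x of blue_leg2 in the frame of blue_hook between -0.056 and 0.058 m and y of blue_leg2 in the frame of blue_hook between -0.026 and 0.027 m)) or ((x of blue_leg2 in the frame of blue_hook between -0.056 and 0.058 m and y of blue_leg2 in the frame of blue_hook between -0.026 and 0.027 m) and not (x of blue_leg1 in the frame of blue_hook between -0.056 and 0.058 m and y of blue_leg1 in the frame of blue_hook between -0.026 and 0.027 m)))); the robot touches nothing.
It fails at once if the mug is shifted more than 25 mm or tipped more than 0.3 rad (distance of mug from where it was at the start of the episode above 0.025 m or angle between mug's own z axis and vertical above 0.3 rad).
It fails at once if the tin is shifted more than 25 mm or tipped more than 0.3 rad (distance of tin from where it was at the start of the episode above 0.025 m or angle between tin's own z axis and vertical above 0.3 rad).
It fails at once if the bell is shifted more than 25 mm or tipped more than 0.3 rad (distance of bell from where it was at the start of the episode above 0.025 m or angle between bell's own z axis and vertical above 0.3 rad).
It fails at once if the books is shifted more than 25 mm or tipped more than 0.3 rad (distance of books from where it was at the start of the episode above 0.025 m or angle between books's own z axis and vertical above 0.3 rad).
It also fails if it takes over 64 s, if anything falls off the work surface, if the arm or the gripper's body presses on something with over 40 N, if the wrist force passes 120 N, or if a joint passes its speed limit or range.

## Working session

There is one attempt and no reset: what is moved stays moved. The work goes in short steps, Python scripts to look and compute and a shell command to move; the robot and the scene stay as the last step left them, time stands still between calls to the robot, and variables do not carry over. Pictures are saved under pics/ and viewed, and the job is handed in when it is done.

```bash
ls; mkdir -p pics; python3 - <<'E'
from station import manip, eyes
import cv2
print(manip.observe()); print(manip.tips_ahead)
for n in ("scene","top","wrist"):
    print(n,eyes.camera_info(n)); cv2.imwrite(f"pics/{n}0.png",eyes.capture(n))
E
```

```text
pics
{'clock': 0.0, 'q': array([-8.39730646e+01,  1.79915652e+01,  2.57750889e+00,  7.46913593e+01,
       -1.24908029e-03,  8.20019759e+01]), 'joint_velocities': array([-0.01148117,  0.10877024, -0.01371035, -0.02149602, -0.01834627,
       -0.00044016]), 'tau': array([ 2.89595109e-04, -4.80630183e+01,  2.98531687e+01,  1.93917478e-02,
       -1.52838452e-04, -3.88469246e-06]), 'tcp_pos': array([ 0.1392879 , -0.55739276,  0.25540509]), 'tcp_rot': array([-1.79895436e+02, -1.34304797e-02,  1.40249483e+01]), 'force': array([-0.36844339,  0.82316793,  0.12207415]), 'torque': array([0.02087148, 0.04742842, 0.0087201 ]), 'finger_gap': 1.0024979223394586}
0.025
scene {'fx': 478.63520427614293, 'fy': 478.63520427614293, 'cx': 280.64362264598583, 'cy': 209.2160421758312, 'eye': array([ 1.37232831, -0.13743112,  0.65149546]), 'attitude': array([50.11100505, -0.68857601, 83.45017565])}
top {'fx': 494.2603887914648, 'fy': 494.2603887914648, 'cx': 276.1284948430572, 'cy': 196.1731074029242, 'eye': array([ 0.48587461, -0.03893374,  1.21499873]), 'attitude': array([  6.05953477,  -0.2407166 , -91.60812345])}
wrist {'fx': 375.8308926994952, 'fy': 375.8308926994952, 'cx': 275.4613895691824, 'cy': 212.56994962128982, 'eye': array([ 0.21562647, -0.5392098 ,  0.37272574]), 'attitude': array([-1.77321335e+01,  4.48652105e-02, -7.60184778e+01])}
```

View pics/scene0.png

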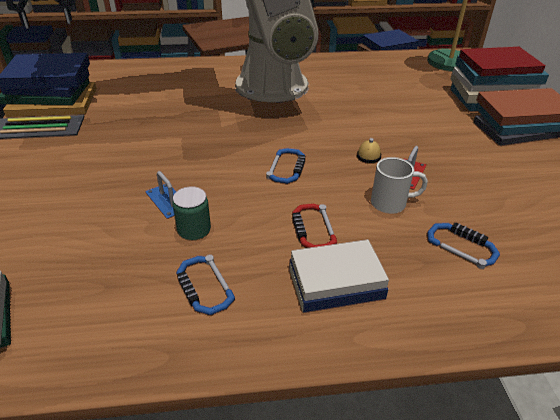

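View pics/top0.png

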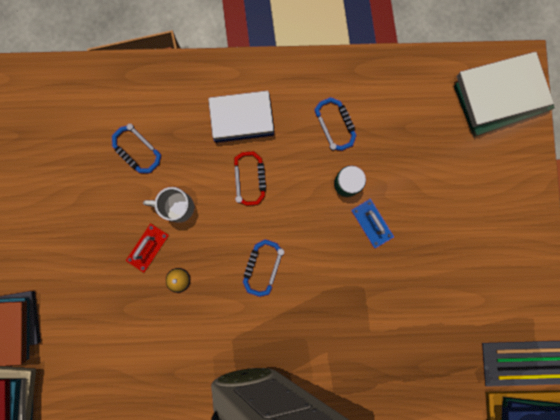

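View pics/wrist0.png

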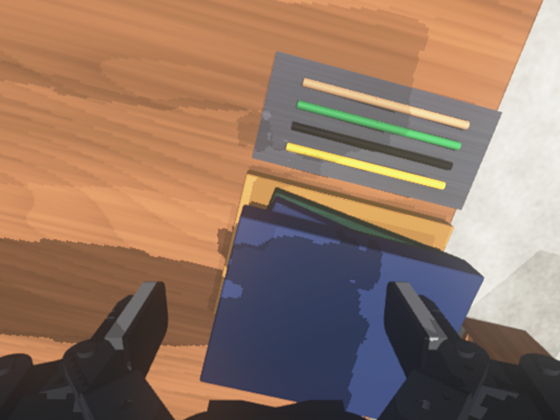

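```bash
cat > h.py <<'E'
from station import manip, eyes
import cv2, numpy as np
from scipy.spatial.transform import Rotation as Ro
def cam(n):
    c=eyes.camera_info(n); return c
def ray(c,u,v):
    d=np.array([(u-c['cx'])/c['fx'],-(v-c['cy'])/c['fy'],-1.]); return Ro.from_euler('xyz',c['attitude'],degrees=True).apply(d)
def unproj(c,u,v,z):
    d=ray(c,u,v); e=c['eye']; return e+d*(z-e[2])/d[2]
def proj(c,P):
    p=Ro.from_euler('xyz',c['attitude'],degrees=True).inv().apply(np.asarray(P,float)-c['eye'])
    return np.stack([c['cx']+c['fx']*p[...,0]/-p[...,2],c['cy']-c['fy']*p[...,1]/-p[...,2]],-1)
def crop(im,x0,y0,x1,y1,s,fn):
    o=cv2.resize(im[y0:y1,x0:x1],None,fx=s,fy=s,interpolation=cv2.INTER_CUBIC); cv2.imwrite(fn,o)
E
python3 - <<'E'
from h import *
im=cv2.imread('pics/top0.png')
crop(im,100,110,400,310,2.6,'pics/top0c.png')
c=cam('top')
for n,u,v,z in [('bluehook',264,268,.006),('redhook',250,179,.006),('redplate',147,248,.004),('blueplate',372,224,.004),('bell',178,280,.02),('mug',173,205,.09),('tin',351,181,.085),('books',240,115,.05)]:
    print(n,unproj(c,u,v,z).round(3))
E
```

```text
bluehook [ 0.44  -0.013  0.006]
redhook [0.658 0.016 0.006]
redplate [0.496 0.27  0.004]
blueplate [ 0.539 -0.281  0.004]
bell [0.418 0.192 0.02 ]
mug [0.591 0.189 0.09 ]
tin [ 0.636 -0.221  0.085]
books [0.809 0.034 0.05 ]
```

View pics/top0c.png

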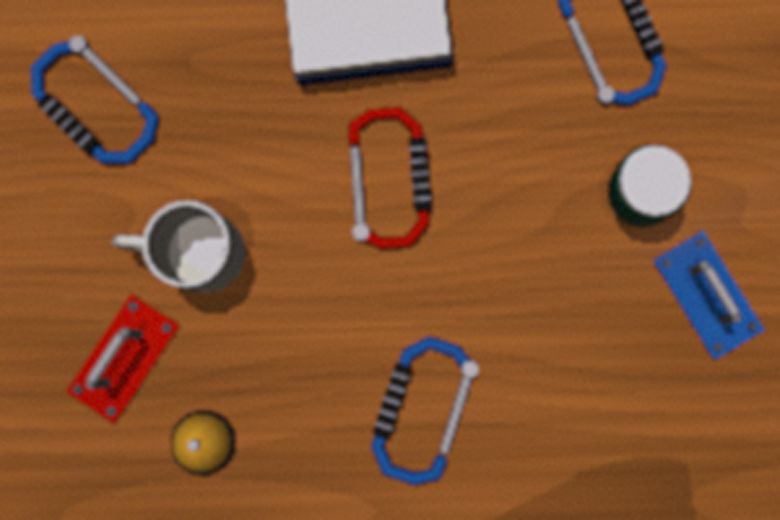

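```bash
cat >> h.py <<'E'
def hook_lines():
    L=[(( -40,-30),(40,-30),6,12)]
    pts=[(40,-30),(54,-24),(62,-10),(62,10),(54,24),(40,30),(33,30)]
    for a,b in zip(pts[:-1],pts[1:]): L.append((a,b,6,12)); 
    pts=[(-x,y) for x,y in pts[:-1]]+[(-50,30)]
    pts=[(-40,-30),(-54,-24),(-62,-10),(-62,10),(-54,24),(-50,30)]
    for a,b in zip(pts[:-1],pts[1:]): L.append((a,b,6,12))
    L.append(((-50,30),(32,30),6,9)); L.append(((-35,-30),(35,-30),12,16))
    return L
def to3(p,z,pose):
    x,y,th=pose; c,s=np.cos(th),np.sin(th); a,b=p[0]/1e3,p[1]/1e3
    return np.array([x+c*a-s*b,y+s*a+c*b,z])
def hook_mask(c,pose,off,S,shape,z0=0.):
    m=np.zeros(shape,np.uint8)
    for a,b,z,w in hook_lines():
        A,B=to3(a,z0+z/1e3,pose),to3(b,z0+z/1e3,pose)
        d=np.linalg.norm(A-c['eye']); t=max(1,int(round(w/1e3*c['fx']/d*S)))
        p=((proj(c,np.array([A,B]))-off)*S+S/2).round().astype(int)
        cv2.line(m,tuple(map(int,p[0])),tuple(map(int,p[1])),255,t)
    return m
def fit_hook(c,im,pose0,seg,S=4,R=50):
    from scipy.optimize import minimize
    u,v=proj(c,to3((0,0),.006,pose0)).round().astype(int)
    x0,y0=max(u-R,0),max(v-R,0); roi=im[y0:v+R,x0:u+R]
    m=cv2.resize(seg(roi).astype(np.uint8)*255,None,fx=S,fy=S,interpolation=cv2.INTER_LINEAR)
    mb=cv2.GaussianBlur(m,(0,0),3).astype(float)
    off=np.array([x0,y0])
    def cost(q):
        r=cv2.GaussianBlur(hook_mask(c,(q[0]/1e3,q[1]/1e3,q[2]/57.2958),off,S,m.shape),(0,0),3).astype(float)
        return ((r-mb)**2).mean()
    q0=np.array([pose0[0]*1e3,pose0[1]*1e3,np.degrees(pose0[2])])
    best=None
    for dq in ([0,0,0],[4,0,3],[0,4,-3],[-4,-4,3]):
        q=q0+dq; sim=np.array([q]+[q+d for d in np.diag([6.,6,6])])
        r=minimize(cost,q,method='Nelder-Mead',options=dict(initial_simplex=sim,xatol=.05,fatol=.01))
        if best is None or r.fun<best.fun: best=r
    q=best.x
    ov=cv2.resize(roi,None,fx=S,fy=S,interpolation=cv2.INTER_CUBIC)
    cn,_=cv2.findContours(hook_mask(c,(q[0]/1e3,q[1]/1e3,q[2]/57.2958),off,S,m.shape),cv2.RETR_LIST,cv2.CHAIN_APPROX_NONE)
    cv2.drawContours(ov,cn,-1,(0,255,0),1)
    return q,best.fun,ov,m
def seg_notwood(roi):
    h=cv2.cvtColor(roi,cv2.COLOR_BGR2HSV); H,Sa,V=[h[...,i].astype(int) for i in range(3)]
    wood=(H>4)&(H<22)&(Sa>85)&(V>45)
    return ~wood
E
python3 - <<'E'
from h import *
im=cv2.imread('pics/top0.png'); c=cam('top')
o=[]
for n,p in (('blue',(.44,-.013,np.radians(162))),('red',(.658,.016,np.radians(3)))):
    q,f,ov,m=fit_hook(c,im,p,seg_notwood,S=4,R=45)
    print(n,q.round(1),f); o+=[ov,cv2.cvtColor(m,cv2.COLOR_GRAY2BGR)]
cv2.imwrite('pics/fit0.png',cv2.resize(np.vstack([np.hstack(o[:2]),np.hstack(o[2:])]),(600,600)))
# plates
h=cv2.cvtColor(im,cv2.COLOR_BGR2HSV)
for n,(u,v),hr in (('red',(147,248),None),('blue',(372,224),None)):
    H,S_,V=[h[...,i].astype(int) for i in range(3)]
    mk=((H<4)|(H>172))&(S_>150) if n=='red' else (H>100)&(H<125)&(S_>110)
    w=np.zeros_like(mk); w[v-32:v+32,u-32:u+32]=1; mk=(mk&w).astype(np.uint8)
    cn,_=cv2.findContours(mk,cv2.RETR_EXTERNAL,cv2.CHAIN_APPROX_NONE); k=max(cn,key=cv2.contourArea)
    hull=cv2.convexHull(k)
    pts=np.array([unproj(c,*p[0],.004)[:2]*1000 for p in hull],np.float32)
    print(n,cv2.minAreaRect(pts))
E
```

```text
blue [441.2  -8.9 161. ] 152.58288580246915
red [661.3  18.3   2.6] 2866.125864197531
red ((497.1031799316406, 270.41351318359375), (52.00774002075195, 105.68770599365234), 55.58026123046875)
blue ((541.2960205078125, -281.1179504394531), (106.97516632080078, 54.16428756713867), 28.885099411010742)
```

View pics/fit0.png

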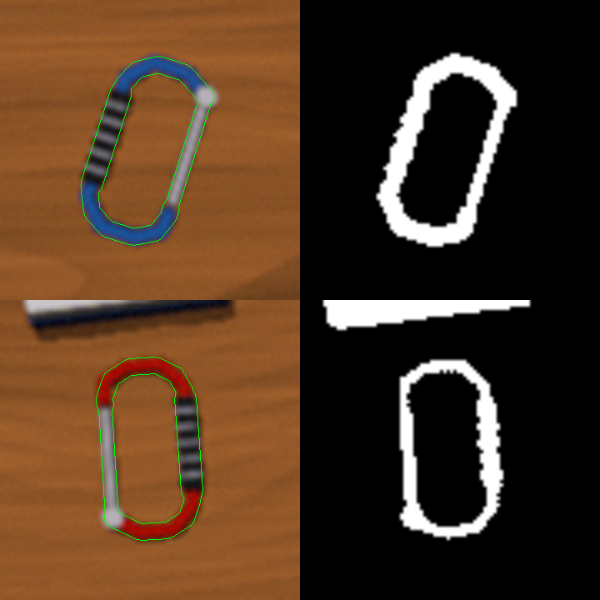

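```bash
python3 -m crank '[{"az":10.5,"x":22,"y":41,"z":-5,"grip":0},{"az":21,"x":45,"y":82,"z":-10,"grip":0},{"az":31.5,"x":67,"y":124,"z":-15,"grip":0},{"az":42,"x":89,"y":165,"z":-20,"grip":0},{"az":52.5,"x":111,"y":206,"z":-25,"grip":0},{"az":63,"x":134,"y":247,"z":-30,"grip":0},{"az":73.5,"x":156,"y":289,"z":-35,"grip":0},{"az":84,"x":178,"y":330,"z":-40,"grip":-0.1}]'
```

```text
$[0]: bad value
```

```bash
python3 -m crank '[{"ax":0,"ay":0,"az":10.5,"x":22,"y":41,"z":-5,"grip":0},{"ax":0,"ay":0,"az":21,"x":45,"y":82,"z":-10,"grip":0},{"ax":0,"ay":0,"az":31.5,"x":67,"y":124,"z":-15,"grip":0},{"ax":0,"ay":0,"az":42,"x":89,"y":165,"z":-20,"grip":0},{"ax":0,"ay":0,"az":52.5,"x":111,"y":206,"z":-25,"grip":0},{"ax":0,"ay":0,"az":63,"x":134,"y":247,"z":-30,"grip":0},{"ax":0,"ay":0,"az":73.5,"x":156,"y":289,"z":-35,"grip":0},{"ax":0,"ay":0,"az":84,"x":178,"y":330,"z":-40,"grip":-0.1}]'
```

```text
clock: 1.15
tcp_pos: [0.3177, -0.2264, 0.2161]
tcp_rot: [180.0, 0.0, 98.4]
force: [0.3, -0.5, -0.1]
finger_gap: 0.45
```

```bash
python3 -m crank '[{"ax":0,"ay":0,"az":10.5,"x":22,"y":41,"z":-5,"grip":-0.1},{"ax":0,"ay":0,"az":21,"x":45,"y":82,"z":-15,"grip":-0.1},{"ax":0,"ay":0,"az":31.5,"x":67,"y":124,"z":-25,"grip":-0.1},{"ax":0,"ay":0,"az":42,"x":89,"y":165,"z":-40,"grip":-0.1},{"ax":0,"ay":0,"az":52.5,"x":111,"y":206,"z":-55,"grip":-0.1},{"ax":0,"ay":0,"az":62.6,"x":133,"y":246,"z":-70,"grip":-0.1},{"ax":0,"ay":0,"az":62.6,"x":133,"y":246,"z":-86,"grip":-0.1},{"ax":0,"ay":0,"az":62.6,"x":133,"y":246,"z":-86,"grip":-0.1}]'
python3 - <<'E'
from h import *
c=cam('wrist'); im=eyes.capture('wrist'); cv2.imwrite('pics/w1.png',im); np.save('w1.npy',c,allow_pickle=True)
q,f,ov,m=fit_hook(c,im,(.4412,-.0089,np.radians(161)),seg_notwood,S=1,R=280)
print(q,f,manip.observe()['tcp_pos'],manip.observe()['tcp_rot']); cv2.imwrite('pics/w1f.png',ov)
E
```

```text
clock: 2.15
tcp_pos: [0.4491, 0.0188, 0.129]
tcp_rot: [-180.0, -0.2, 160.7]
force: [-0.4, -0.7, -1.3]
finger_gap: 0.45
[442.43346527  -9.1782822  160.86577664] 8937.583828979063 [0.44963198 0.01831797 0.12990135] [-1.79978694e+02 -1.03302823e-01  1.60638793e+02]
```

View pics/w1f.png

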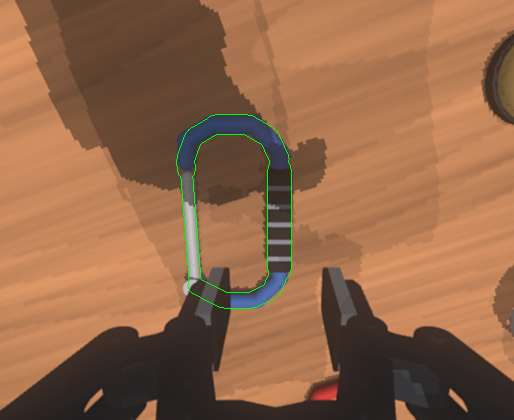

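```bash
python3 -m crank '[{"ax":0,"ay":0,"az":0.3,"x":1.5,"y":1,"z":-40,"grip":-0.1},{"ax":0,"ay":0,"az":0.3,"x":1.5,"y":1,"z":-75,"grip":-0.1},{"ax":0,"ay":0,"az":0.3,"x":1.5,"y":1,"z":-95,"grip":-0.1},{"ax":0,"ay":0,"az":0.3,"x":1.5,"y":1,"z":-100,"grip":-0.1},{"ax":0,"ay":0,"az":0.3,"x":1.5,"y":1,"z":-100,"grip":-1},{"ax":0,"ay":0,"az":0.3,"x":1.5,"y":1,"z":-100,"grip":-1},{"ax":0,"ay":0,"az":0.3,"x":1.5,"y":1,"z":-100,"grip":-1},{"ax":0,"ay":0,"az":0.3,"x":1.5,"y":1,"z":-100,"grip":-1}]'
python3 - <<'E'
from h import *
print(manip.observe()['tcp_pos'],manip.observe()['tcp_rot'],manip.observe()['force'])
cv2.imwrite('pics/w2.png',eyes.capture('wrist'))
E
```

```text
clock: 3.2
tcp_pos: [0.4527, 0.0188, 0.0315]
tcp_rot: [180.0, 0.1, 160.9]
force: [-2.1, -0.3, 7.1]
finger_gap: 0.167
[0.45274602 0.01879719 0.03151215] [1.79999307e+02 1.29406337e-01 1.60918750e+02] [-2.06574814 -0.31348989  7.07183416]
```

View pics/w2.png

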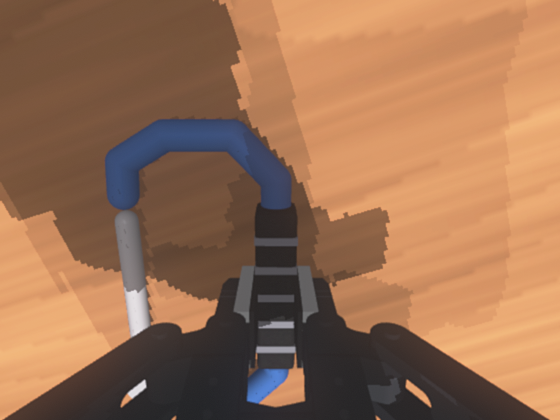

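```bash
python3 - <<'E'
from h import *
c=cam('wrist'); s=manip.observe(); t=s['tcp_pos']; R=Ro.from_euler('xyz',s['tcp_rot'],degrees=True)
for n,u,v,z in (('nose tip (33+,30)',124,208,.006),('nose L edge',108,180,.006),('nose R edge',139,180,.006),('end outer(68,0)',190,120,.006),('end inner(56,0)',190,152,.006),('bar by grip (~50,-30)',277,200,.006),('grip end(35,-30) L',256,205,.015),('grip end R',298,205,.015),('gate',128,240,.006)):
    p=unproj(c,u,v,z)-t; d=Ro.from_euler('z',s['tcp_rot'][2],degrees=True).inv().apply(p)*1e3
    print(n,d.round(1))
E
```

```text
nose tip (33+,30) [ 33.4  60.6 -25.5]
nose L edge [ 44.8  65.3 -25.5]
nose R edge [ 44.8  53.3 -25.5]
end outer(68,0) [ 67.4  31.9 -25.5]
end inner(56,0) [ 55.6  32.8 -25.5]
bar by grip (~50,-30) [ 36.7  -0.2 -25.5]
grip end(35,-30) L [ 37.3   7.6 -16.5]
grip end R [ 37.3  -8.  -16.5]
gate [ 19.8  60.6 -25.5]
```

```bash
python3 -m crank '[{"ax":0,"ay":0,"az":0,"x":0,"y":0,"z":30,"grip":-1},{"ax":0,"ay":0,"az":9,"x":-1,"y":-15,"z":70,"grip":-1},{"ax":0,"ay":0,"az":19,"x":-3,"y":-50,"z":100,"grip":-1},{"ax":0,"ay":0,"az":29,"x":-5,"y":-85,"z":105,"grip":-1},{"ax":0,"ay":0,"az":39,"x":-7,"y":-120,"z":105,"grip":-1},{"ax":0,"ay":0,"az":49,"x":-9,"y":-155,"z":105,"grip":-1},{"ax":0,"ay":0,"az":59,"x":-11,"y":-190,"z":105,"grip":-1},{"ax":0,"ay":0,"az":69,"x":-13,"y":-225,"z":105,"grip":-1}]'
```

```text
clock: 4.25
tcp_pos: [0.4387, -0.2069, 0.1355]
tcp_rot: [-180.0, 0.0, -129.7]
force: [0.1, -0.4, -0.8]
finger_gap: 0.171
```

```bash
python3 -m crank '[{"ax":0,"ay":0,"az":10,"x":-1,"y":-20,"z":0,"grip":-1},{"ax":0,"ay":0,"az":20,"x":-2,"y":-40,"z":0,"grip":-1},{"ax":0,"ay":0,"az":30,"x":-3,"y":-60,"z":0,"grip":-1},{"ax":0,"ay":0,"az":40,"x":-3,"y":-80,"z":0,"grip":-1},{"ax":0,"ay":0,"az":50,"x":-4,"y":-97,"z":0,"grip":-1},{"ax":0,"ay":0,"az":60,"x":-4,"y":-97,"z":0,"grip":-1},{"ax":0,"ay":0,"az":60,"x":-4,"y":-97,"z":0,"grip":-1},{"ax":0,"ay":0,"az":60,"x":-4,"y":-97,"z":0,"grip":-1}]'
python3 - <<'E'
from h import *
s=manip.observe(); print(s['tcp_pos'],s['tcp_rot'],s['q'],s['force'],s['finger_gap'])
c=cam('wrist'); im=eyes.capture('wrist')
# predicted overlays of legs/staple
a=np.radians(28.9); C=np.array([.5413,-.2811])
for k in (-27,27):
    p=np.array([[*(C+np.array([np.cos(a),np.sin(a)])*k/1e3),z] for z in (.004,.060)]); q=proj(c,p); print(k,q.round(0).tolist())
    for x in q: cv2.circle(im,tuple(map(int,x)),4,(0,255,255),1)
cv2.imwrite('pics/w3.png',im); cv2.imwrite('pics/t3.png',eyes.capture('top')); cv2.imwrite('pics/s3.png',eyes.capture('scene'))
E
```

```text
clock: 5.25
tcp_pos: [0.4348, -0.3026, 0.1353]
tcp_rot: [180.0, 0.0, -70.2]
force: [-0.0, 0.2, -1.1]
finger_gap: 0.166
[ 0.43479423 -0.302602    0.13532609] [ 1.79991760e+02  1.16750476e-02 -7.02201051e+01] [-4.35215520e+01  1.69207853e+01 -1.63597118e+01  5.67336354e+01
 -2.11586243e-03 -1.53301447e+02] [-0.00222617  0.15563869 -1.14839429] 0.16642896635510687
-27 [[157.0, 184.0], [125.0, 208.0]]
27 [[80.0, 196.0], [29.0, 223.0]]
```

View pics/w3.png

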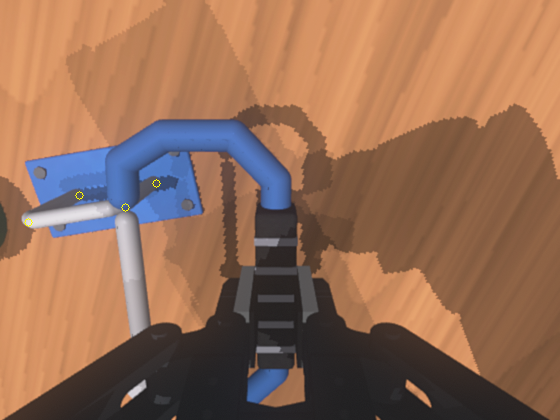

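```bash
python3 -m crank '[{"ax":0,"ay":0,"az":0.2,"x":0,"y":0,"z":-25,"grip":-1},{"ax":0,"ay":0,"az":0.2,"x":0,"y":0,"z":-50,"grip":-1},{"ax":0,"ay":0,"az":0.2,"x":0,"y":0,"z":-70,"grip":-1},{"ax":0,"ay":0,"az":0.2,"x":0,"y":0,"z":-85,"grip":-1},{"ax":0,"ay":0,"az":0.2,"x":0,"y":0,"z":-95,"grip":-1},{"ax":0,"ay":0,"az":0.2,"x":0,"y":0,"z":-97,"grip":-1},{"ax":0,"ay":0,"az":0.2,"x":0,"y":0,"z":-97,"grip":-1},{"ax":0,"ay":0,"az":0.2,"x":0,"y":0,"z":-97,"grip":-1}]'
python3 - <<'E'
from h import *
s=manip.observe(); print(s['tcp_pos'],s['tcp_rot'],s['force'],s['finger_gap'])
c=cam('wrist'); im=eyes.capture('wrist')
cv2.imwrite('pics/w4.png',im); im=eyes.capture('scene');cv2.imwrite('pics/s4.png',im); crop(im,100,130,260,250,4.5,'pics/s4c.png')
E
```

```text
clock: 6.4
tcp_pos: [0.4353, -0.3033, 0.039]
tcp_rot: [-180.0, -0.1, -69.9]
force: [-0.1, 0.5, -1.4]
finger_gap: 0.167
[ 0.43529394 -0.30333171  0.03901061] [-1.79971182e+02 -6.90567304e-02 -6.98790972e+01] [-0.10117895  0.45691073 -1.38310052] 0.16680959889394426
```

View pics/w4.png

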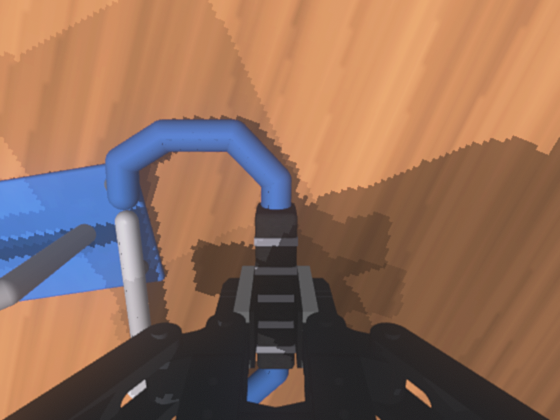

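View pics/s4c.png

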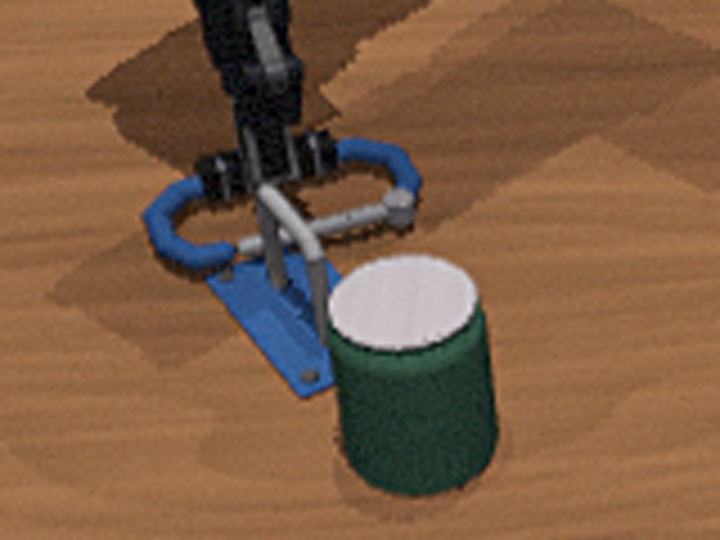

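```bash
python3 - <<'E'
from h import *
c=cam('wrist'); s=manip.observe(); t=s['tcp_pos']
Rz=Ro.from_euler('z',s['tcp_rot'][2],degrees=True)
for u,v in ((88,231),(90,236)):
    p=unproj(c,u,v,.004); print(p.round(4),(Rz.inv().apply(p-t)*1e3).round(1))
B=np.array([.5177,-.2941,.004]);print(proj(c,B), (Rz.inv().apply(B-t)*1e3).round(1))
im=cv2.imread('pics/w4.png'); crop(im,0,170,180,310,4.3,'pics/w4c.png')
E
```

```text
[ 0.5191 -0.2958  0.004 ] [ 21.9  81.4 -34.9]
[ 0.5178 -0.2938  0.004 ] [ 19.6  80.9 -34.9]
[ 90.42802602 235.45935273] [ 19.8  80.6 -34.9]
```

View pics/w4c.png

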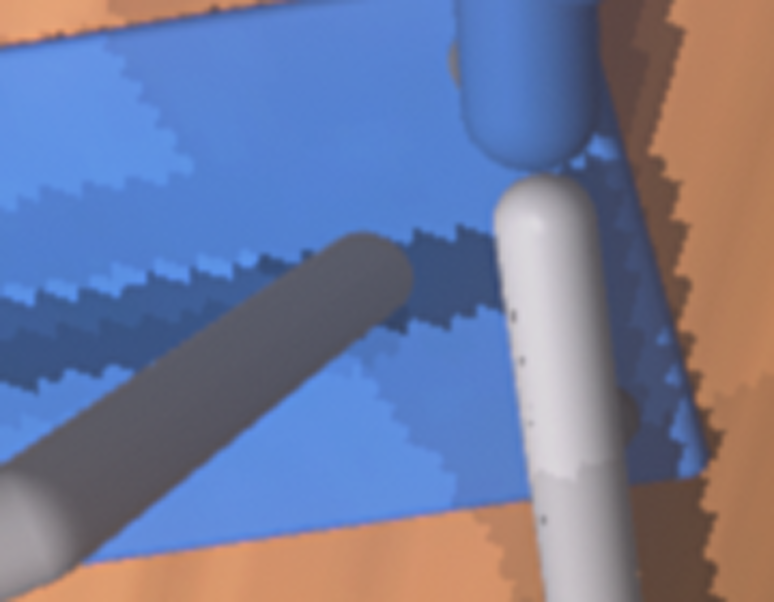

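```bash
python3 -m crank '[{"ax":0,"ay":0,"az":0,"x":7.5,"y":2.8,"z":0,"grip":-1},{"ax":0,"ay":0,"az":0,"x":14,"y":5.2,"z":0,"grip":-1},{"ax":0,"ay":0,"az":0,"x":20,"y":7.3,"z":0,"grip":-1},{"ax":0,"ay":0,"az":0,"x":26,"y":9.5,"z":0,"grip":-1},{"ax":0,"ay":0,"az":0,"x":32,"y":11.7,"z":0,"grip":-1},{"ax":0,"ay":0,"az":0,"x":36,"y":13.2,"z":0,"grip":-1},{"ax":0,"ay":0,"az":0,"x":37.6,"y":13.8,"z":0,"grip":-1},{"ax":0,"ay":0,"az":0,"x":37.6,"y":13.8,"z":0,"grip":-1}]'
python3 - <<'E'
from h import *
s=manip.observe(); print(s['tcp_pos'],s['tcp_rot'],s['force'],s['torque'],s['finger_gap'])
cv2.imwrite('pics/w5.png',eyes.capture('wrist'))
E
```

```text
clock: 7.5
tcp_pos: [0.4716, -0.2888, 0.0378]
tcp_rot: [179.9, 0.1, -69.9]
force: [-4.8, -1.5, -0.5]
finger_gap: 0.167
[ 0.47156285 -0.28882231  0.03778664] [ 1.79858060e+02  6.45755094e-02 -6.98942628e+01] [-4.77734174 -1.53215728 -0.47734492] [-0.57164856  1.12653888 -0.14978416] 0.16670160409146223
```

View pics/w5.png

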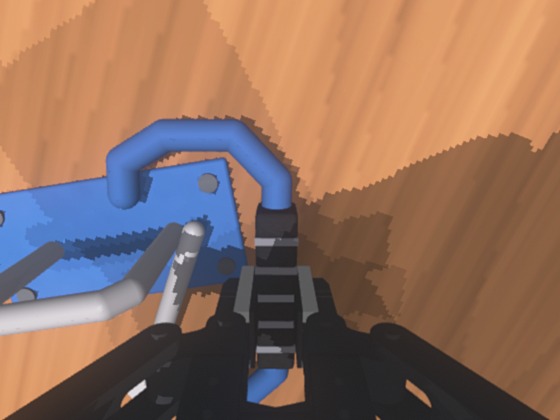

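```bash
python3 -m crank '[{"ax":0,"ay":0,"az":0,"x":-1.7,"y":4.7,"z":0,"grip":-1},{"ax":0,"ay":0,"az":0,"x":-3.4,"y":9.4,"z":0,"grip":-1},{"ax":0,"ay":0,"az":0,"x":-5.1,"y":14,"z":0,"grip":-1},{"ax":0,"ay":0,"az":0,"x":-6.8,"y":18.7,"z":0,"grip":-1},{"ax":0,"ay":0,"az":0,"x":-8.2,"y":22.5,"z":0,"grip":-1},{"ax":0,"ay":0,"az":0,"x":-9,"y":24.5,"z":0,"grip":-1},{"ax":0,"ay":0,"az":0,"x":-9,"y":24.5,"z":0,"grip":-1},{"ax":0,"ay":0,"az":0,"x":-9,"y":24.5,"z":0,"grip":-1}]'
python3 - <<'E'
from h import *
s=manip.observe(); print(s['tcp_pos'],s['tcp_rot'],s['force'],s['torque'],s['finger_gap'])
cv2.imwrite('pics/w6.png',eyes.capture('wrist'))
E
```

```text
clock: 8.55
tcp_pos: [0.4637, -0.2648, 0.0384]
tcp_rot: [-180.0, -0.0, -69.9]
force: [0.0, -0.6, -1.8]
finger_gap: 0.17
[ 0.46367741 -0.26478614  0.03844386] [-1.79987166e+02 -2.28280318e-02 -6.98779495e+01] [ 0.04310346 -0.62255001 -1.79818798] [ 0.0031998   0.00778648 -0.01226109] 0.17008018789898635
```

View pics/w6.png

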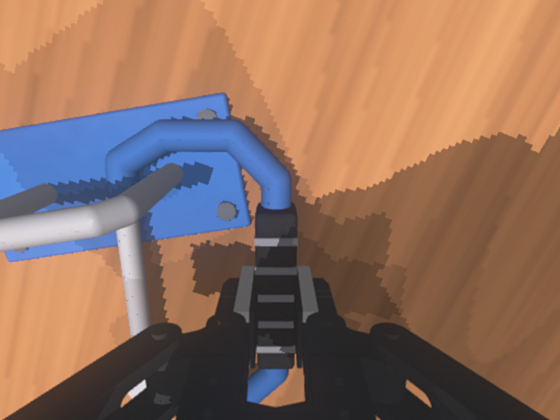

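```bash
python3 -m crank '[{"ax":0,"ay":0,"az":0,"x":0,"y":0,"z":-3,"grip":-1},{"ax":0,"ay":0,"az":0,"x":0,"y":0,"z":-3,"grip":-0.3},{"ax":0,"ay":0,"az":0,"x":0,"y":0,"z":-3,"grip":-0.3},{"ax":0,"ay":0,"az":0,"x":0,"y":0,"z":-3,"grip":-0.3},{"ax":0,"ay":0,"az":0,"x":0,"y":0,"z":5,"grip":-0.3},{"ax":0,"ay":0,"az":0,"x":0,"y":0,"z":30,"grip":-0.3},{"ax":0,"ay":0,"az":0,"x":0,"y":0,"z":80,"grip":-0.3},{"ax":0,"ay":0,"az":0,"x":0,"y":0,"z":120,"grip":-0.3}]'
python3 - <<'E'
from h import *
s=manip.observe(); print(s['tcp_pos'],s['tcp_rot'],s['force'],s['q'],s['finger_gap'])
cv2.imwrite('pics/w7.png',eyes.capture('wrist'))
im=eyes.capture('scene');crop(im,100,130,260,250,4.5,'pics/s7c.png')
E
```

```text
clock: 9.6
tcp_pos: [0.4637, -0.2648, 0.1607]
tcp_rot: [-180.0, -0.1, -69.9]
force: [0.2, -0.5, -0.0]
finger_gap: 0.347
[ 0.46368161 -0.26475688  0.16067368] [-1.79963175e+02 -6.57626241e-02 -6.98726723e+01] [ 0.17035542 -0.4789353  -0.02627675] [-3.83412806e+01  1.61508444e+01 -1.35892964e+01  6.01845479e+01
 -3.00348317e-03 -1.48468631e+02] 0.34671031526803314
```

View pics/w7.png

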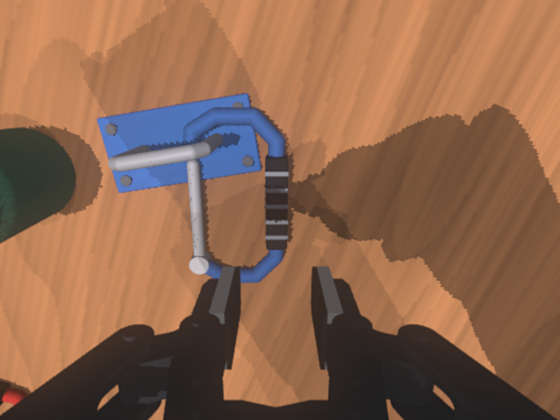

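View pics/s7c.png

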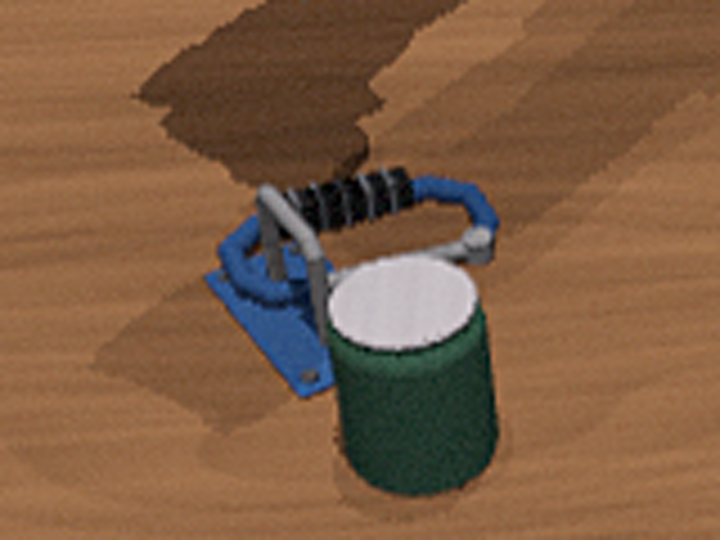

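```bash
python3 -m crank '[{"ax":0,"ay":0,"az":-10,"x":18,"y":23,"z":0,"grip":-0.1},{"ax":0,"ay":0,"az":-20,"x":36,"y":46,"z":0,"grip":-0.1},{"ax":0,"ay":0,"az":-30,"x":54,"y":69,"z":0,"grip":-0.1},{"ax":0,"ay":0,"az":-40,"x":72,"y":92,"z":0,"grip":-0.1},{"ax":0,"ay":0,"az":-50,"x":90,"y":115,"z":0,"grip":-0.1},{"ax":0,"ay":0,"az":-60,"x":108,"y":138,"z":0,"grip":-0.1},{"ax":0,"ay":0,"az":-70,"x":126,"y":161,"z":0,"grip":-0.1},{"ax":0,"ay":0,"az":-80,"x":144,"y":184,"z":0,"grip":-0.1}]'
python3 -m crank '[{"ax":0,"ay":0,"az":-10,"x":18,"y":23,"z":0,"grip":-0.1},{"ax":0,"ay":0,"az":-20,"x":36,"y":46,"z":-10,"grip":-0.1},{"ax":0,"ay":0,"az":-27.5,"x":55,"y":69,"z":-20,"grip":-0.1},{"ax":0,"ay":0,"az":-27.5,"x":55,"y":69,"z":-30,"grip":-0.1},{"ax":0,"ay":0,"az":-27.5,"x":55,"y":69,"z":-30,"grip":-0.1},{"ax":0,"ay":0,"az":-27.5,"x":55,"y":69,"z":-30,"grip":-0.1},{"ax":0,"ay":0,"az":-27.5,"x":55,"y":69,"z":-30,"grip":-0.1},{"ax":0,"ay":0,"az":-27.5,"x":55,"y":69,"z":-30,"grip":-0.1}]'
python3 - <<'E'
from h import *
s=manip.observe(); print(s['tcp_pos'],s['tcp_rot'],s['q'])
c=cam('wrist'); im=eyes.capture('wrist')
p=(.6613,.0183,np.radians(2.6)); m=hook_mask(c,p,np.array([0,0]),1,im.shape[:2])
cn,_=cv2.findContours(m,cv2.RETR_LIST,cv2.CHAIN_APPROX_NONE); cv2.drawContours(im,cn,-1,(0,255,0),1)
cv2.imwrite('pics/w8.png',im)
E
```

```text
clock: 10.7
tcp_pos: [0.6077, -0.0797, 0.158]
tcp_rot: [180.0, -0.0, -150.2]
force: [0.0, 0.2, 0.3]
finger_gap: 0.45
clock: 11.7
tcp_pos: [0.6625, -0.0121, 0.129]
tcp_rot: [-180.0, 0.1, -177.4]
force: [-0.6, 0.7, -0.2]
finger_gap: 0.452
[ 0.66253773 -0.01214478  0.12895916] [-1.79994125e+02  5.11875917e-02 -1.77406523e+02] [-7.98576333e+00  3.09040735e+01  4.33537315e+00  6.33799035e+01
  3.62279303e-03 -1.05792359e+01]
```

View pics/w8.png

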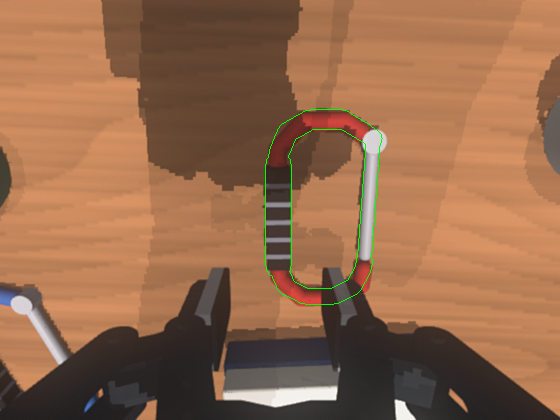

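```bash
python3 -m crank '[{"ax":0,"ay":0,"az":0,"x":0,"y":0.5,"z":-40,"grip":-0.1},{"ax":0,"ay":0,"az":0,"x":0,"y":0.5,"z":-75,"grip":-0.1},{"ax":0,"ay":0,"az":0,"x":0,"y":0.5,"z":-92,"grip":-0.1},{"ax":0,"ay":0,"az":0,"x":0,"y":0.5,"z":-97,"grip":-0.1},{"ax":0,"ay":0,"az":0,"x":0,"y":0.5,"z":-97,"grip":-1},{"ax":0,"ay":0,"az":0,"x":0,"y":0.5,"z":-97,"grip":-1},{"ax":0,"ay":0,"az":0,"x":0,"y":0.5,"z":-97,"grip":-1},{"ax":0,"ay":0,"az":0,"x":0,"y":0.5,"z":-97,"grip":-1}]'
python3 - <<'E'
from h import *
s=manip.observe(); print(s['tcp_pos'],s['tcp_rot'],s['force'],s['finger_gap'])
c=cam('wrist'); im=eyes.capture('wrist'); cv2.imwrite('pics/w9.png',im)
E
```

```text
clock: 12.75
tcp_pos: [0.6635, -0.0113, 0.0328]
tcp_rot: [-180.0, 0.1, -177.4]
force: [0.6, 0.3, 5.4]
finger_gap: 0.165
[ 0.66347163 -0.01126823  0.03275139] [-1.79975673e+02  1.43628753e-01 -1.77375855e+02] [0.59792879 0.29802897 5.38535051] 0.1645737124023382
```

View pics/w9.png

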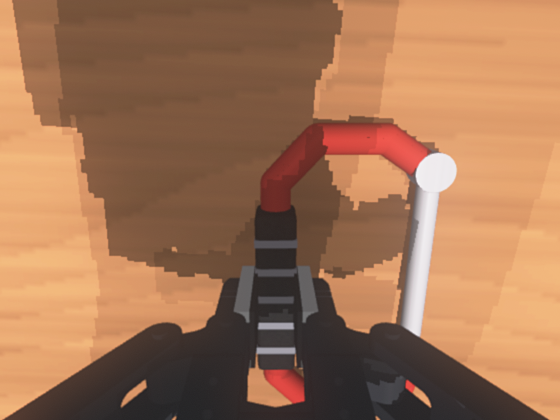

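```bash
python3 -m crank '[{"ax":0,"ay":0,"az":0,"x":0,"y":0,"z":30,"grip":-1},{"ax":0,"ay":0,"az":0,"x":0,"y":0,"z":80,"grip":-1},{"ax":0,"ay":0,"az":-10,"x":-10,"y":14,"z":120,"grip":-1},{"ax":0,"ay":0,"az":-20,"x":-31,"y":44,"z":130,"grip":-1},{"ax":0,"ay":0,"az":-30,"x":-52,"y":74,"z":130,"grip":-1},{"ax":0,"ay":0,"az":-40,"x":-73,"y":104,"z":130,"grip":-1},{"ax":0,"ay":0,"az":-50,"x":-94,"y":134,"z":130,"grip":-1},{"ax":0,"ay":0,"az":-60,"x":-115,"y":164,"z":130,"grip":-1}]'
python3 -m crank '[{"ax":0,"ay":0,"az":-10,"x":-21,"y":30,"z":0,"grip":-1},{"ax":0,"ay":0,"az":-20,"x":-42,"y":60,"z":0,"grip":-1},{"ax":0,"ay":0,"az":-30,"x":-63,"y":90,"z":0,"grip":-1},{"ax":0,"ay":0,"az":-40,"x":-84,"y":120,"z":0,"grip":-1},{"ax":0,"ay":0,"az":-50,"x":-105,"y":150,"z":0,"grip":-1},{"ax":0,"ay":0,"az":-59,"x":-126,"y":180,"z":0,"grip":-1},{"ax":0,"ay":0,"az":-62.6,"x":-132,"y":189.5,"z":0,"grip":-1},{"ax":0,"ay":0,"az":-62.6,"x":-132,"y":189.5,"z":0,"grip":-1}]'
python3 - <<'E'
from h import *
s=manip.observe(); print(s['tcp_pos'],s['tcp_rot'],s['force'],s['q'],s['finger_gap'])
c=cam('wrist'); im=eyes.capture('wrist')
B=np.array([.4748,.2857]);A=2*np.array([.497,.2704])-B
for L in (A,B):
    for z in (.004,.06):
        q=proj(c,np.array([*L,z])); print(q.round()); cv2.circle(im,tuple(map(int,q)),4,(0,255,255),1)
cv2.imwrite('pics/w10.png',im);cv2.imwrite('pics/t10.png',eyes.capture('top'));cv2.imwrite('pics/s10.png',eyes.capture('scene'))
E
```

```text
clock: 13.8
tcp_pos: [0.5462, 0.1538, 0.1609]
tcp_rot: [-180.0, -0.0, 122.3]
force: [0.7, 0.4, -1.6]
finger_gap: 0.163
clock: 14.8
tcp_pos: [0.4145, 0.3429, 0.161]
tcp_rot: [-180.0, 0.0, 60.2]
force: [-0.3, 0.2, -2.1]
finger_gap: 0.165
[0.41448777 0.34290181 0.16096153] [-1.79977721e+02  4.61877081e-02  6.01801715e+01] [-0.34384729  0.24556047 -2.07487961] [ 3.10497368e+01  1.66498863e+01 -1.28566917e+01  6.05446130e+01
 -3.02317156e-03  1.50869576e+02] 0.16454901085463225
[448. 230.]
[486. 260.]
[379. 224.]
[402. 254.]
```

View pics/w10.png

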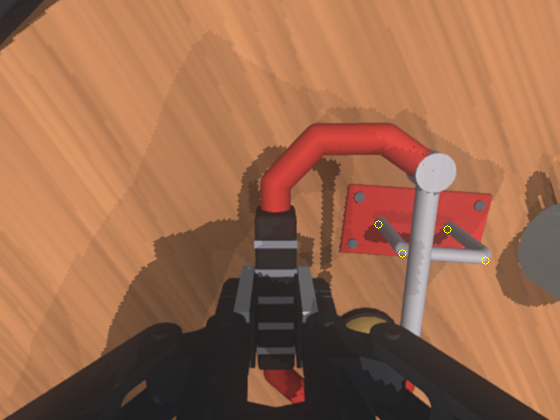

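View pics/t10.png

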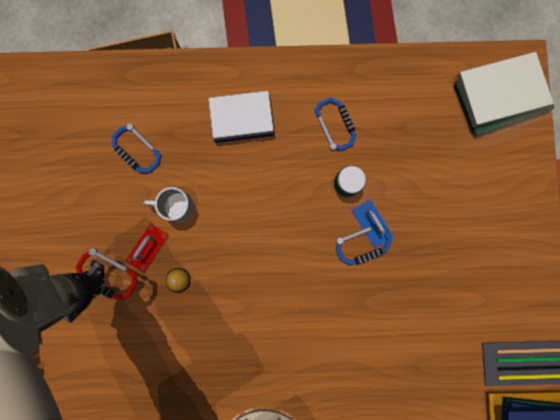

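View pics/s10.png

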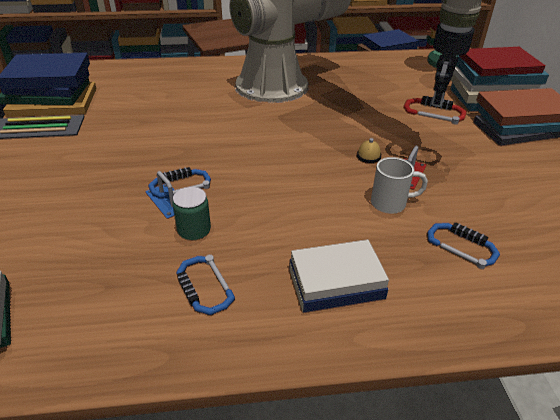

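```bash
python3 -m crank '[{"ax":0,"ay":0,"az":0,"x":0.5,"y":0,"z":-35,"grip":-1},{"ax":0,"ay":0,"az":0,"x":0.5,"y":0,"z":-65,"grip":-1},{"ax":0,"ay":0,"az":0,"x":0.5,"y":0,"z":-90,"grip":-1},{"ax":0,"ay":0,"az":0,"x":0.5,"y":0,"z":-107,"grip":-1},{"ax":0,"ay":0,"az":0,"x":0.5,"y":0,"z":-117,"grip":-1},{"ax":0,"ay":0,"az":0,"x":0.5,"y":0,"z":-121,"grip":-1},{"ax":0,"ay":0,"az":0,"x":0.5,"y":0,"z":-122,"grip":-1},{"ax":0,"ay":0,"az":0,"x":0.5,"y":0,"z":-122,"grip":-1}]'
python3 - <<'E'
from h import *
s=manip.observe(); print(s['tcp_pos'],s['tcp_rot'],s['force'],s['finger_gap'])
c=cam('wrist'); im=eyes.capture('wrist')
B=np.array([.4748,.2857])
for z in (.004,.06):
    q=proj(c,np.array([*B,z])); cv2.circle(im,tuple(map(int,q)),4,(0,255,255),1)
cv2.imwrite('pics/w11.png',im);crop(eyes.capture('top'),60,190,220,310,4.5,'pics/t11.png')
E
```

```text
clock: 15.95
tcp_pos: [0.4164, 0.3426, 0.0399]
tcp_rot: [180.0, -0.1, 60.0]
force: [0.5, -0.0, -0.6]
finger_gap: 0.164
[0.41642454 0.34263883 0.03993266] [ 1.79963966e+02 -5.66600424e-02  6.00295240e+01] [ 0.46315941 -0.04939091 -0.61040427] 0.16355640703160526
```

View pics/w11.png

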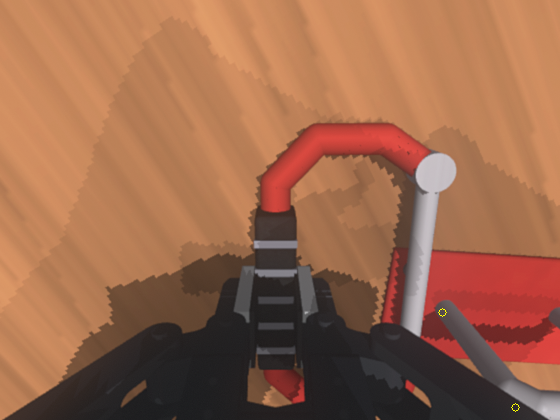

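View pics/t11.png

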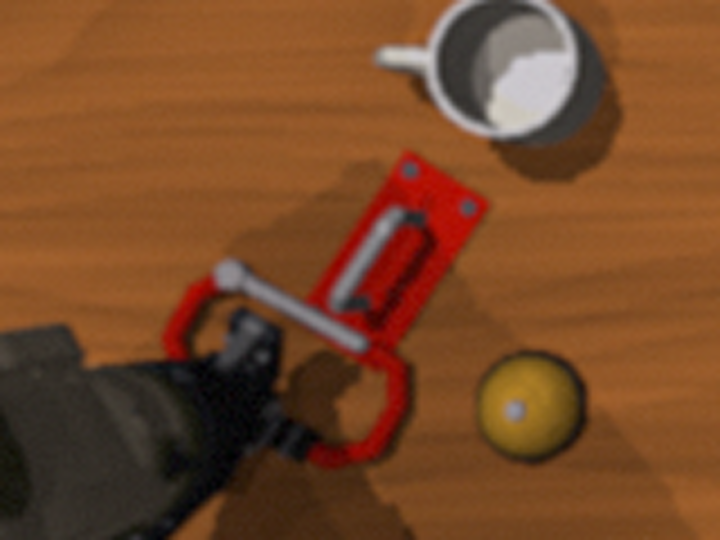

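```bash
python3 -m crank '[{"ax":0,"ay":0,"az":0,"x":6.9,"y":-4,"z":0,"grip":-1},{"ax":0,"ay":0,"az":0,"x":13,"y":-7.5,"z":0,"grip":-1},{"ax":0,"ay":0,"az":0,"x":19,"y":-11,"z":0,"grip":-1},{"ax":0,"ay":0,"az":0,"x":25,"y":-14.4,"z":0,"grip":-1},{"ax":0,"ay":0,"az":0,"x":30,"y":-17.3,"z":0,"grip":-1},{"ax":0,"ay":0,"az":0,"x":33,"y":-19,"z":0,"grip":-1},{"ax":0,"ay":0,"az":0,"x":34.5,"y":-20,"z":0,"grip":-1},{"ax":0,"ay":0,"az":0,"x":34.5,"y":-20,"z":0,"grip":-1}]'
python3 - <<'E'
from h import *
s=manip.observe(); print(s['tcp_pos'],s['tcp_rot'],s['force'],s['finger_gap'])
cv2.imwrite('pics/w12.png',eyes.capture('wrist'));crop(eyes.capture('top'),60,190,220,310,4.5,'pics/t12.png')
E
```

```text
clock: 17.05
tcp_pos: [0.4485, 0.3219, 0.0383]
tcp_rot: [-179.8, 0.1, 60.0]
force: [-6.1, 2.8, -2.7]
finger_gap: 0.168
[0.4485214  0.3219229  0.03833914] [-1.79782663e+02  1.45017637e-01  6.00322549e+01] [-6.09247091  2.78880788 -2.73243639] 0.16753589408886363
```

View pics/w12.png

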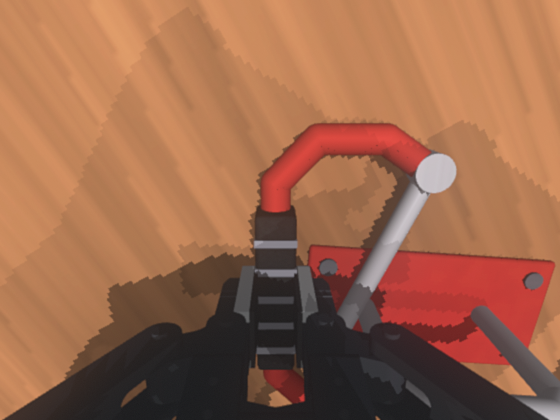

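View pics/t12.png

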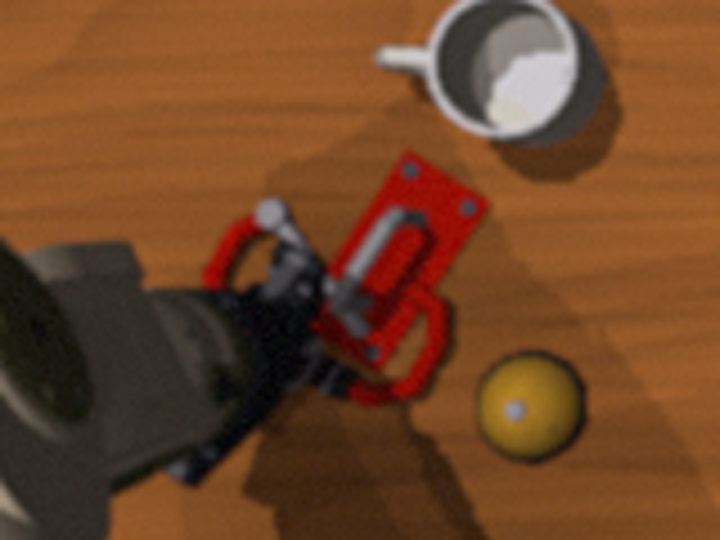

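```bash
python3 -m crank '[{"ax":0,"ay":0,"az":0,"x":2.5,"y":4.3,"z":0,"grip":-1},{"ax":0,"ay":0,"az":0,"x":5,"y":8.7,"z":0,"grip":-1},{"ax":0,"ay":0,"az":0,"x":7.5,"y":13,"z":0,"grip":-1},{"ax":0,"ay":0,"az":0,"x":10,"y":17.3,"z":0,"grip":-1},{"ax":0,"ay":0,"az":0,"x":12.5,"y":21.7,"z":0,"grip":-1},{"ax":0,"ay":0,"az":0,"x":14,"y":24.2,"z":0,"grip":-1},{"ax":0,"ay":0,"az":0,"x":14,"y":24.2,"z":0,"grip":-1},{"ax":0,"ay":0,"az":0,"x":14,"y":24.2,"z":0,"grip":-1}]'
python3 - <<'E'
from h import *
s=manip.observe(); print(s['tcp_pos'],s['tcp_rot'],s['force'],s['finger_gap'])
cv2.imwrite('pics/w13.png',eyes.capture('wrist'));crop(eyes.capture('top'),60,190,220,310,4.5,'pics/t13.png')
E
```

```text
clock: 18.15
tcp_pos: [0.4644, 0.3464, 0.0393]
tcp_rot: [180.0, 0.0, 60.0]
force: [-0.6, 0.3, -1.6]
finger_gap: 0.164
[0.46440381 0.3463882  0.03928713] [1.79988227e+02 1.90874472e-02 6.00205562e+01] [-0.58315533  0.34566511 -1.56576451] 0.16363213511515992
```

View pics/w13.png

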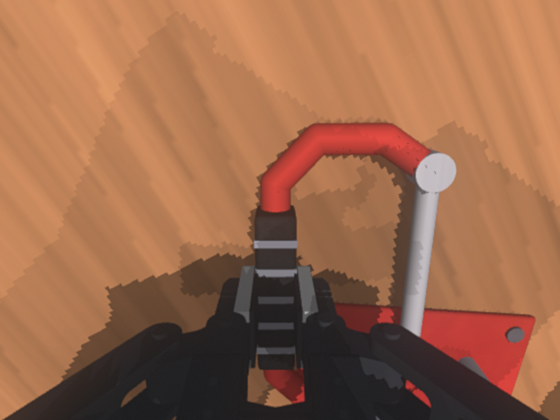

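View pics/t13.png

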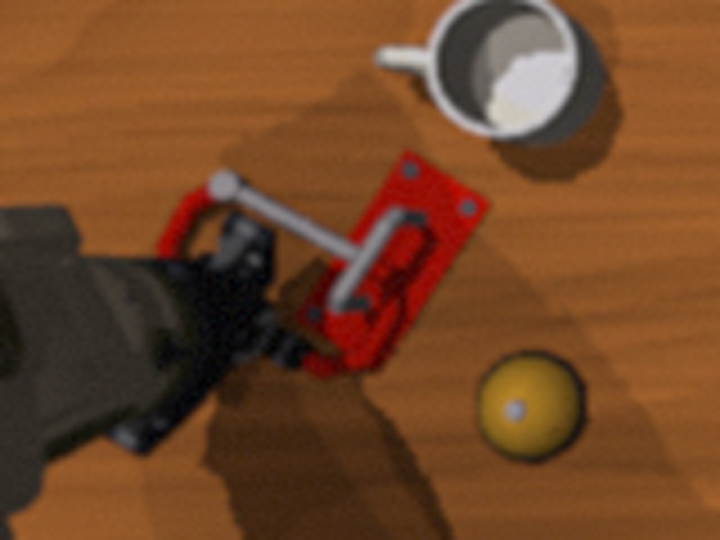

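Gate is back at its shut line (same image line as before) and the force is gone. Release and retreat.

```bash
python3 -m crank '[{"ax":0,"ay":0,"az":0,"x":0,"y":0,"z":-3,"grip":-1},{"ax":0,"ay":0,"az":0,"x":0,"y":0,"z":-3,"grip":-0.3},{"ax":0,"ay":0,"az":0,"x":0,"y":0,"z":-3,"grip":-0.3},{"ax":0,"ay":0,"az":0,"x":0,"y":0,"z":-3,"grip":-0.3},{"ax":0,"ay":0,"az":0,"x":0,"y":0,"z":5,"grip":-0.3},{"ax":0,"ay":0,"az":0,"x":0,"y":0,"z":30,"grip":-0.3},{"ax":0,"ay":0,"az":0,"x":0,"y":0,"z":80,"grip":-0.3},{"ax":0,"ay":0,"az":0,"x":0,"y":0,"z":130,"grip":-0.3}]'
python3 -m crank '[{"ax":0,"ay":0,"az":0,"x":0,"y":20,"z":15,"grip":-0.3},{"ax":0,"ay":0,"az":0,"x":0,"y":50,"z":30,"grip":-0.3},{"ax":0,"ay":0,"az":0,"x":0,"y":80,"z":50,"grip":-0.3},{"ax":0,"ay":0,"az":0,"x":0,"y":110,"z":60,"grip":-0.3},{"ax":0,"ay":0,"az":0,"x":0,"y":140,"z":60,"grip":-0.3},{"ax":0,"ay":0,"az":0,"x":0,"y":150,"z":60,"grip":-0.3},{"ax":0,"ay":0,"az":0,"x":0,"y":150,"z":60,"grip":-0.3},{"ax":0,"ay":0,"az":0,"x":0,"y":150,"z":60,"grip":-0.3}]'
python3 - <<'E'
from h import *
s=manip.observe(); print(s['tcp_pos'],s['force'])
c=cam('top'); im=eyes.capture('top'); cv2.imwrite('pics/t14.png',im)
o=[]
for n,p,(cx,cy,an) in (('blue',(.492,-.255,np.radians(-70)),(.5413,-.2811,28.9)),('red',(.490,.331,np.radians(-120)),(.497,.2704,145.6))):
    m=hook_mask(c,p,np.array([0,0]),1,im.shape[:2])
    a=np.radians(an)
    # gate angle & leg positions from measured pivot/gate pixels judged in view
    u,v=proj(c,to3((0,0),.01,p)).astype(int)
    o.append(cv2.resize(im[v-50:v+50,u-50:u+50],None,fx=4,fy=4,interpolation=cv2.INTER_CUBIC))
cv2.imwrite('pics/t14c.png',np.hstack(o))
cv2.imwrite('pics/s14.png',eyes.capture('scene'))
E
```

```text
clock: 19.25
tcp_pos: [0.4642, 0.3465, 0.1711]
tcp_rot: [180.0, 0.0, 60.0]
force: [0.4, -0.3, 0.4]
finger_gap: 0.346
clock: 20.25
tcp_pos: [0.4644, 0.4956, 0.2293]
tcp_rot: [180.0, 0.1, 60.0]
force: [-0.1, 0.4, 0.4]
finger_gap: 0.352
[0.46443454 0.49558676 0.22928475] [-0.12725721  0.36936185  0.38516951]
```

View pics/t14c.png

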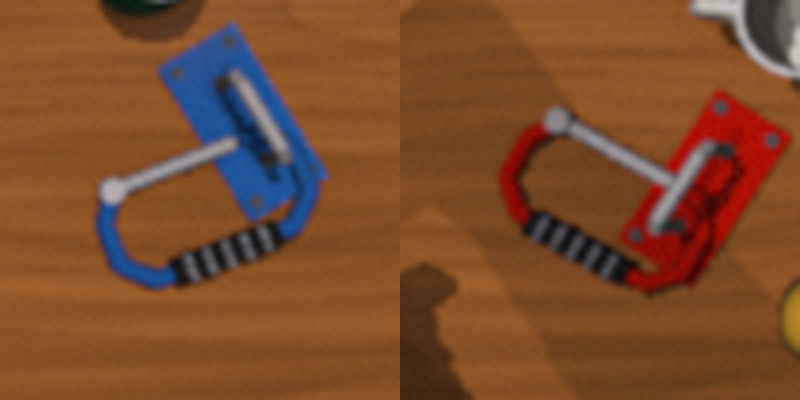

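View pics/s14.png

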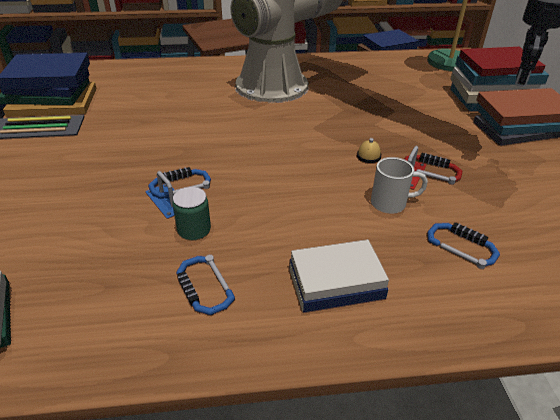

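```bash
python3 - <<'E'
from h import *
c=cam('top'); im=cv2.imread('pics/t14.png'); o=[]
for n,p,B in (('blue',(.492,-.255,np.radians(-70)),(.5177,-.2941)),('red',(.4904,.3314,np.radians(-120)),(.4748,.2857))):
    t=p[2]
    tc=np.array([.4637,-.2648]) if n=='blue' else np.array([.4643,.3465])
    p=(*(tc+.030*np.array([-np.sin(t),np.cos(t)])),t)
    u,v=proj(c,to3((0,0),.01,p)).astype(int); off=np.array([u-45,v-45]); S=8
    ov=cv2.resize(im[v-45:v+45,u-45:u+45],None,fx=S,fy=S,interpolation=cv2.INTER_CUBIC)
    m=hook_mask(c,p,off,S,ov.shape[:2],z0=.003); cn,_=cv2.findContours(m,cv2.RETR_LIST,cv2.CHAIN_APPROX_NONE); cv2.drawContours(ov,cn,-1,(0,255,0),1)
    d=np.array(B)-np.array(p[:2]); print(n,'leg in hook', Ro.from_euler('z',-t).apply([*d,0])*1e3)
    o.append(cv2.resize(ov,(400,400)) if 0 else ov[160:560,160:720][:, :400] if 0 else cv2.resize(ov,(400,400),interpolation=cv2.INTER_AREA))
cv2.imwrite('pics/chk.png',np.hstack(o))
E
```

```text
blue leg in hook [46.00208153 10.72221132  0.        ]
red leg in hook [47.40434455  9.49326674  0.        ]
```

View pics/chk.png

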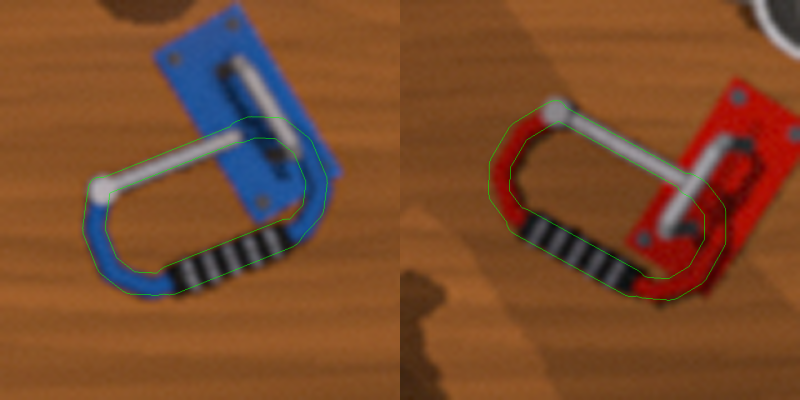

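Both hooks match the shut-gate model with one leg inside the loop. Handing in.

```bash
python3 -c "
from station import manip
print(manip.finish_job(), manip.observe()['clock'])"
```

```text
the job is handed in; nothing more can be done
the job is handed in; nothing more can be done
```

I clipped both hooks onto their eyes, let go of them, moved the arm clear and handed the job in at about 20.4 s of the 64 s. For blue I took the hook nearest the robot's base, and in each case the leg I used is the one on the near side.

- **Legs:** My estimate puts the blue leg at about (46, 11) mm in its hook's frame and the red leg at about (47, 9) mm. Both are well inside the loop. The other leg of each staple lies outside.
- **Gates:** Both gates line up with the shut-gate outline in the last top view. Once each hook had slid home, the side force fell from 5–7 N to under 1 N.
- **Lying flat:** Both hooks look flat at the foot of their eyes in the last pictures. I did not measure their height or tilt directly.
- **Bystanders:** The mug, tin, bell and books look unmoved by eye between the first and last pictures. I did not work out their shift in numbers.

No check failed. Measured and predicted leg positions differed by up to about 2 mm. The first move command was refused, with no motion, because I had left out two fields.

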